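# Free the stuck taper closure of a mould and wind the mount out

### The job

The winged closure is stuck in the taper of the mould on the small hand press: twist it by its wing, either way, about 60 degrees to break it free, pull it straight up out of the mould and stand it upright in the steel tray beside the spare closure. Then, holding the crank's handle, turn it clockwise (seen from above) for several turns, keeping it seated on its square shaft end, until the black mount has risen to about 10 mm above the mould's rim. Do not knock the spare closure or the bottles about.

Things in the scene. Friction and masses are not known exactly. Their poses are not given: they have to be found in the camera images.
- press: grey hand press, fixed: base plate 112 x 244 mm (own x by y), top 30 mm above the bench. Origin: under its middle, on the bench; z up. At y = +62.5 mm the round steel mould (100 mm diameter at the foot, 88 mm above, rim 78 mm above the bench); at y = -62.5 mm a gearbox (70 x 74 mm, top 48 mm above the bench) with an upright square shaft end that carries the crank
- mould_rim (a point): centre of the mould's bore at the height of its rim; axes as the press. The bore is 55 mm wide at the rim
- closure: the mould's closure, 84 mm tall, about 0.4 kg: black wing 64 mm long (own x), 28 mm thick (own y), 48 to 84 mm above its underside; below it a 64 mm flange (41 to 47 mm), a taper (52 to 47 mm diameter, 19 to 41 mm) and a foot 28 mm in diameter with two lugs, 44 mm over both along x. Origin: centre of its flat underside, z up. Starts with its underside 40 mm below the rim
- taper_seat (a joint): turn of the closure in its taper, rad, 0 at the start, positive anticlockwise from above; stops at -1.2 and +1.2. Turning takes about 0.5 N m and it stays where it is left. Pulled straight it does not come; locked below about 0.75 either way, beyond 0.8 it lifts out freely. At the start the wing lies within 0.5 rad of the press's x
- mount_top (a point): centre of the top face of the black cured mount, 30 mm diameter, on the press's ram inside the bore; starts 42 to 50 mm below the rim and rises 20 mm for each clockwise turn of the crank
- shaft (a joint): turn of the square shaft end, rad, 0 at the start, positive CLOCKWISE from above (raises the mount 20 mm a turn). At the start the crank arm points within 1.5 rad of the press's -y, away from the mould. Turns with about 0.12 N m and stays where it is left; end stop at 20.5
- crank: loose dark steel hand crank, 0.25 kg: hub 34 mm diameter, 37 mm high, with a square socket 28 mm deep that sits on the 16 mm square shaft end (1 mm clearance); flat arm to own -y, with an upright handle whose axis is 55 mm from the hub's axis. Origin: centre of the hub's underside; z up. It lifts off if pulled up
- crank_grip (a point): point on the axis of the crank's black upright handle, 26 mm above the handle's lower end and 22 mm below its top. The handle is 22 mm in diameter, 48 mm tall and spins freely on its pin, so that the gripper need not turn with the crank. This point is 65 mm above the crank's origin and 119 mm above the bench
- crank_seat (a point): where the crank's origin is when it is fully down on the shaft end: on the shaft's axis, 54 mm above the bench; axes as the press
- tray: fixed steel tray on feet, 124 mm (own x) by 174 mm (own y) outside, walls 2 mm thick, their top edge 36 mm above the bench. Origin: under its middle, on the bench; z up
- tray_floor (a point): centre of the tray's inner floor, 10 mm above the bench; axes as the tray; the floor is 120 x 170 mm
- spare_closure: loose spare closure standing in the tray towards its own -y end, like the other one but with a round black knob (44 mm diameter, 83 mm tall in all) in place of the wing. Origin: centre of its underside
- bottle_gap: loose white spray bottle, 44 mm diameter, 138 mm tall, standing between press and tray. Origin: centre of its underside
- bottle_back: loose white spray bottle, 44 mm diameter, 138 mm tall, at the back right. Origin: centre of its underside
- lube_bottle: loose square lubricant bottle, 61 x 66 mm, 166 mm tall, at the back left. Origin: centre of its underside
Not all that is in view belongs to the job. Leave any blue look-alike of the crank alone.

How it is judged (in metres and radians):
On the way, in this order (a step that is already met when the one before it is completed fails the run):
1. the closure has been twisted free, still down in the mould ((value of joint taper_seat above 0.65 rad or value of joint taper_seat below -0.65 rad) and z of closure in the frame of mould_rim below -0.03 m), for 0.1 s.
2. the closure is out of the mould (z of closure in the frame of mould_rim above 0.005 m), for 0.1 s.
3. the closure stands upright in the tray, let go, the mount still down in the mould (z of closure in the frame of tray_floor between -0.004 and 0.006 m and x of closure in the frame of tray_floor between -0.06 and 0.06 m and y of closure in the frame of tray_floor between -0.085 and 0.085 m and angle between closure's own z axis and vertical below 0.1 rad and contact force between the fingers and closure below 0.1 N and z of mount_top in the frame of mould_rim below -0.03 m), for 0.2 s.
4. the crank is held and has raised the mount half way (z of mount_top in the frame of mould_rim above -0.02 m and contact force between the fingers and crank above 0.5 N), for 0.1 s.
At the end, for the whole second after the job is handed in: The mount's top is 6 to 14 mm above the mould's rim, the crank is still down on its square shaft end (within 6 mm), and the closure stands upright (within 0.1 rad) and at rest on the tray's floor (z of mount_top in the frame of mould_rim between 0.006 and 0.014 m and z of crank in the frame of crank_seat below 0.006 m and z of closure in the frame of tray_floor between -0.004 and 0.006 m and x of closure in the frame of tray_floor between -0.06 and 0.06 m and y of closure in the frame of tray_floor between -0.085 and 0.085 m and angle between closure's own z axis and vertical below 0.1 rad and linear speed of each of closure, crank below 0.02 m/s); the robot touches nothing.
It fails at once if the crank comes off its shaft end (up by more than 15 mm) (z of crank in the frame of crank_seat above 0.015 m).
It fails at once if the spare closure is pushed more than 20 mm or tipped (distance of spare_closure from where it was at the start of the episode above 0.02 m or angle between spare_closure's own z axis and vertical above 0.35 rad).
It fails at once if a bottle is pushed more than 25 mm or tipped (distance of any of bottle_gap, bottle_back, lube_bottle from where it was at the start of the episode above 0.025 m or angle between any of bottle_gap, bottle_back, lube_bottle's own z axis and vertical above 0.35 rad).
It also fails if it takes over 72 s, if anything falls off the work surface, if the arm or the gripper's body presses on something with over 40 N, if the wrist force passes 120 N, or if a joint passes its speed limit or range.

### The arm

A 6-joint arm with a two-finger parallel gripper is mounted at the origin on a cart in front of the work surface, level with it; the furniture and walls round the work are solid. World frame = base frame: x ahead of the robot, y to its left, z up, the work surface at z = 0. Lengths are in mm, angles in rad, forces in N, time in s.
With the tool pointing down it reaches from about 275 to 1000 mm from the base axis. Payload 8.4 kg.
Tool frame: the origin (TCP) lies midway between the tips of the shut fingers; the grasp point (between the pads) lies grasp_offset behind it (grasp_offset is the distance from the TCP to the grasp point, in mm); z points along the fingers, y is the line along which they close (so a half turn about z gives the same grasp; the last joint's range is limited). The gripper opens to 85 mm and grips with 20 to 120 N. Pads are 22 mm wide; open, the fingers measure 114 mm over their backs; the gripper's body (76 mm by 85 mm) begins 54 mm behind the grasp point. The pads swing forward as they close: fully open they stand 13 mm farther back than shut.
Start: joints at [-1.225, 0.353, 1.633, -0, 1.155, -0.002], TCP at [213.018, -587.581, 231.281] pointing down, gripper open.
Joint ranges: [-2.63, 2.63], [-0.92, 2.1], [0.06, 2.66], [-1.3, 4.44], [0, 2.69], [-3.02, 3.02]. Speed limits (rad/s): [2.22, 2.22, 2.79, 3.14, 3.14, 3.14].

### API

Orientations are given as a rotation vector (axis times angle).
In Python, from cell import * gives the robot as it stands. The module is installed in compiled form; this text tells all that it offers. Calls block until the motion is done:
- reach(position, orientation): joint-space move of the TCP to a pose.
- movel(position, rotation=None, vel=150): straight line of the TCP; rotation=None keeps the orientation; vel is the mean speed in mm/s.
- move_joints(angles): joint-space move.
- grip(opening): opening from 0.0 (shut) to 1.0 (fully open); the grip force is fixed at half the most; returns when the fingers have stopped.
- hold(seconds).
- inverse_kinematics(position, orientation): joint angles nearest the present ones, or None.
- get_image(name): name is "side" or "top" or "wrist"; returns a dict with "color" (400x640x3 uint8, red, green, blue), "fov_y" (degrees; the focal length in pixels is half the picture's height over the tangent of half this angle, whatever the lens; pixels are square), "cx", "cy" (the principal point, pixels), "dist_coeffs" ([k1, k2, p1, p2, k3] as OpenCV has them; the pictures are not rectified), "T" (4x4, takes a point from camera to world coordinates); the wrist camera has in their place "mount" (4x4, takes a point from camera to tool coordinates, whose origin is the TCP and whose axes are the flange's). Camera axes: x right, y up, looking along -z (the intrinsics and any distortion apply to the point x, -y, -z); pixel columns grow to the right and rows downward; lengths in mm; the calibration is good to about 2 mm. A picture is of the moment at which its call begins: read the wrist's pose just before it. There is no depth.
A pose or a line that the arm cannot do raises IKError and nothing moves.
- sign_off(): hands the job in; it is judged then, once.
Readings, each from a call of its own:
- get_t(): time.
- get_qpos(): joint angles.
- get_joint_velocities(): joint speeds.
- get_joint_torque(): joint torques, N m.
- get_tool_pos(): TCP position.
- get_eef_rot(): TCP orientation.
- get_contact_force(): force on the tool from outside, world axes, zero at the start.
- get_ft_torque(): the same for the moment, N m.
- get_gripper_width(): opening from 0.0 (shut) to 1.0 (fully open).
- get_gripper_force(): force on a finger pad.
Only numpy, scipy, OpenCV 4.12 (cv2) and the standard library are available. Lean on these libraries where they do the work, as an engineer would, in place of code of your own. Each camera call takes 0.05 s, during which the arm holds its last target. There are 200 camera calls.

## Working session

There is one attempt and no reset: what is moved stays moved. The work goes in short steps, each a Python script; the robot and the scene stay as the last script left them, time stands still between calls to the robot, and variables do not carry over. Pictures are saved under pics/ and viewed, at most 10 in all, crops included, and the job is handed in when it is done.

```bash
mkdir -p pics; python3 - <<'E'
from cell import *
import cv2,numpy as np
for n in ("top","side"):
    d=get_image(n); cv2.imwrite(f"pics/{n}0.png",d["color"][:,:,::-1])
    print(n,d["fov_y"],d["cx"],d["cy"],d["dist_coeffs"],np.round(d["T"],3).tolist())
d=get_image("wrist");print(d["fov_y"],d["cx"],d["cy"],d["dist_coeffs"],np.round(d["mount"],3).tolist());print(grasp_offset,get_t(),get_eef_rot())
E
```

```text
top 53.66664372988327 317.7349716830947 194.924149196664 [0.0243868 0.        0.        0.        0.       ] [[-0.013, 0.977, -0.211, 377.179], [-1.0, -0.013, -0.002, -125.3], [-0.005, 0.211, 0.977, 1213.566], [0.0, 0.0, 0.0, 1.0]]
side 51.614709824681974 322.7121749387156 189.02118388966534 [-0.10018001  0.          0.          0.          0.        ] [[-0.856, 0.197, -0.478, -45.908], [-0.517, -0.355, 0.779, 989.061], [-0.017, 0.914, 0.406, 681.397], [0.0, 0.0, 0.0, 1.0]]
68.89634189612353 320.38923147858884 195.871959138057 [-0.00291016  0.          0.          0.          0.        ] [[0.001, 0.958, 0.287, 72.995], [1.0, -0.001, -0.001, 0.298], [-0.0, 0.287, -0.958, -142.188], [0.0, 0.0, 0.0, 1.0]]
18.700000000000003 0.15 [-3.09309459e+00 -5.43323271e-01  2.89462913e-04]
```

View pics/top0.png

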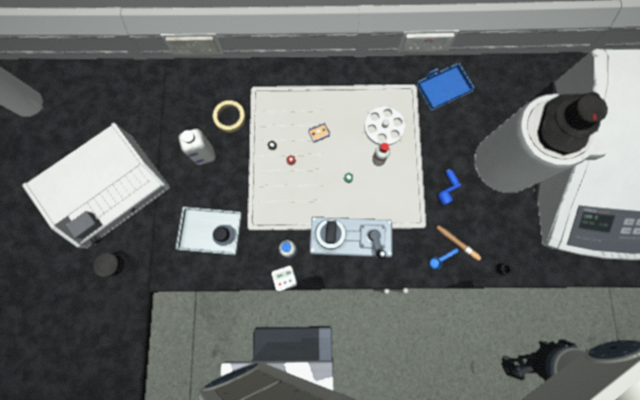

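View pics/side0.png

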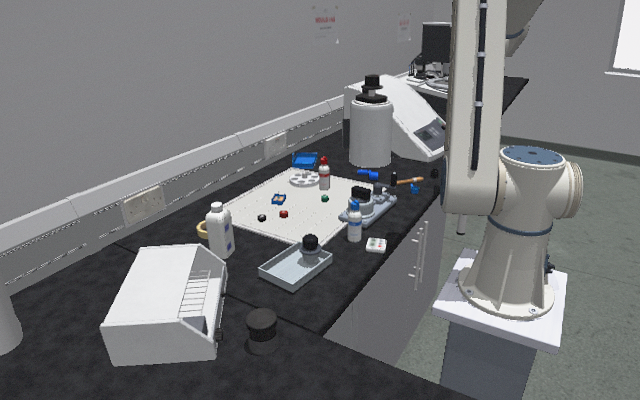

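```bash
cat > h.py <<'E'
from cell import *
import cv2, numpy as np
from scipy.spatial.transform import Rotation as Ro
def ori(psi): return (Ro.from_euler('z',psi)*Ro.from_euler('x',np.pi)).as_rotvec()
def shot(name,save=None):
    p,r=np.array(get_tool_pos()),np.array(get_eef_rot())
    d=get_image(name)
    if name=="wrist":
        T=np.eye(4);T[:3,:3]=Ro.from_rotvec(r).as_matrix();T[:3,3]=p
        d["T"]=T@np.array(d["mount"])
    d["f"]=200/np.tan(np.radians(d["fov_y"])/2)
    d["K"]=np.array([[d["f"],0,d["cx"]],[0,d["f"],d["cy"]],[0,0,1.]])
    if save:
        cv2.imwrite(f"pics/{save}.png",d["color"][:,:,::-1])
        np.savez(f"pics/{save}.npz",color=d["color"],T=d["T"],K=d["K"],dist=np.array(d["dist_coeffs"]))
    return d
def load(s):
    z=np.load(f"pics/{s}.npz");return dict(color=z["color"],T=z["T"],K=z["K"],dist_coeffs=z["dist"])
def ray(d,uv):
    n=cv2.undistortPoints(np.array(uv,float).reshape(-1,1,2),d["K"],np.array(d["dist_coeffs"],float)).reshape(-1,2)
    c=np.c_[n[:,0],-n[:,1],-np.ones(len(n))]
    return np.array(d["T"])[:3,3],c@np.array(d["T"])[:3,:3].T
def plane(d,uv,z):
    o,v=ray(d,uv);return o+v*((z-o[2])/v[:,2])[:,None]
def project(d,P):
    T=np.linalg.inv(d["T"]);c=np.atleast_2d(P)@T[:3,:3].T+T[:3,3]
    c=c*[1,-1,-1]
    return cv2.projectPoints(c,np.zeros(3),np.zeros(3),d["K"],np.array(d["dist_coeffs"],float))[0].reshape(-1,2)
E
python3 - <<'E'
from h import *
d=shot("top","t")
for n,uv,z in (("wing",(330,230),122),("crankhub",(374,235),91),("handle",(376,234),110),("grip",(381,254),119),("tray",(208,231),36),("spare",(224,234),93),("gap",(287,246),130),("lube",(191,135),160)):
    print(n,plane(d,uv,z).round(0))
for y in (-165,50): 
  for psi in np.arange(-3,3.1,.5):
    q=inverse_kinematics([400,y,330],ori(psi)); print(y,psi,None if q is None else np.round(q,2))
E
```

```text
wing [[ 513. -156.  122.]]
crankhub [[ 501. -281.   91.]]
handle [[ 502. -285.  110.]]
grip [[ 446. -294.  119.]]
tray [[526. 206.  36.]]
spare [[509. 144.  93.]]
gap [[470. -38. 130.]]
lube [[782. 231. 160.]]
-165 -3.0 [-0.39 -0.05  1.89  0.    1.3  -2.11]
-165 -2.5 [-0.39 -0.05  1.89 -0.    1.3  -2.61]
-165 -2.0 None
-165 -1.5 [-0.39 -0.05  1.89 -0.    1.3   2.68]
-165 -1.0 [-0.39 -0.05  1.89 -0.    1.3   2.18]
-165 -0.5 [-0.39 -0.05  1.89  0.    1.3   1.68]
-165 0.0 [-0.39 -0.05  1.89 -0.    1.3   1.18]
-165 0.5 [-0.39 -0.05  1.89  0.    1.3   0.68]
-165 1.0 [-0.39 -0.05  1.89 -0.    1.3   0.18]
-165 1.5 [-0.39 -0.05  1.89  0.    1.3  -0.32]
-165 2.0 [-0.39 -0.05  1.89  0.    1.3  -0.82]
-165 2.5 [-0.39 -0.05  1.89  0.    1.3  -1.32]
-165 3.0 [-0.39 -0.05  1.89  0.    1.3  -1.82]
50 -3.0 [ 0.12 -0.1   1.94  0.    1.3  -1.59]
50 -2.5 [ 0.12 -0.1   1.94  0.    1.3  -2.09]
50 -2.0 [ 0.12 -0.1   1.94  0.    1.3  -2.59]
50 -1.5 None
50 -1.0 [ 0.12 -0.1   1.94 -0.    1.3   2.69]
50 -0.5 [ 0.12 -0.1   1.94  0.    1.3   2.19]
50 0.0 [ 0.12 -0.1   1.94 -0.    1.3   1.69]
50 0.5 [ 0.12 -0.1   1.94  0.    1.3   1.19]
50 1.0 [ 0.12 -0.1   1.94 -0.    1.3   0.69]
50 1.5 [ 0.12 -0.1   1.94 -0.    1.3   0.19]
50 2.0 [ 0.12 -0.1   1.94 -0.    1.3  -0.31]
50 2.5 [ 0.12 -0.1   1.94  0.    1.3  -0.81]
50 3.0 [ 0.12 -0.1   1.94  0.    1.3  -1.31]
```

```bash
python3 - <<'E'
from h import *
reach([500,-215,300],ori(0)); hold(.3); shot("wrist","w1")
reach([500,80,300],ori(0)); hold(.3); shot("wrist","w2")
print(get_t())
E
```

```text
3.7667
```

View pics/w1.png

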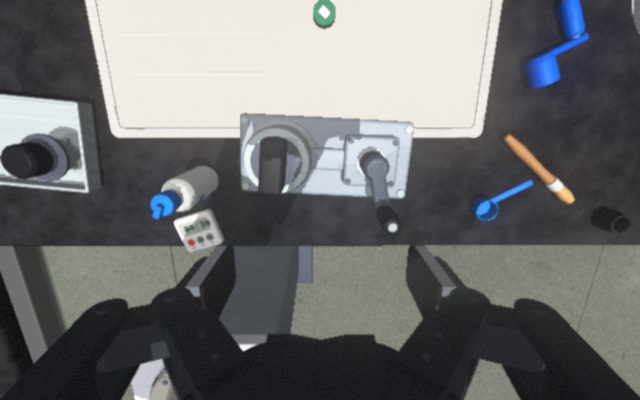

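View pics/w2.png

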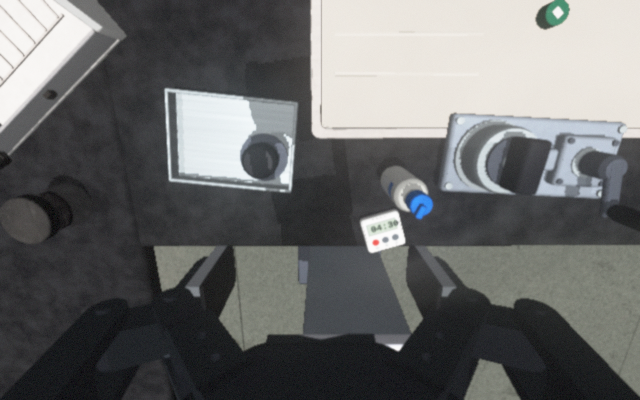

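```bash
python3 - <<'E'
import cv2
a=cv2.imread("pics/w1.png")[100:245,225:425]
cv2.imwrite("pics/w1c.png",cv2.resize(a,None,fx=4,fy=4,interpolation=cv2.INTER_CUBIC))
b=cv2.imread("pics/w2.png")[75:245,155:315];b=cv2.resize(b,None,fx=3,fy=3,interpolation=cv2.INTER_CUBIC)
cv2.imwrite("pics/w2c.png",b)
E
```

```text
(no output)
```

View pics/w1c.png

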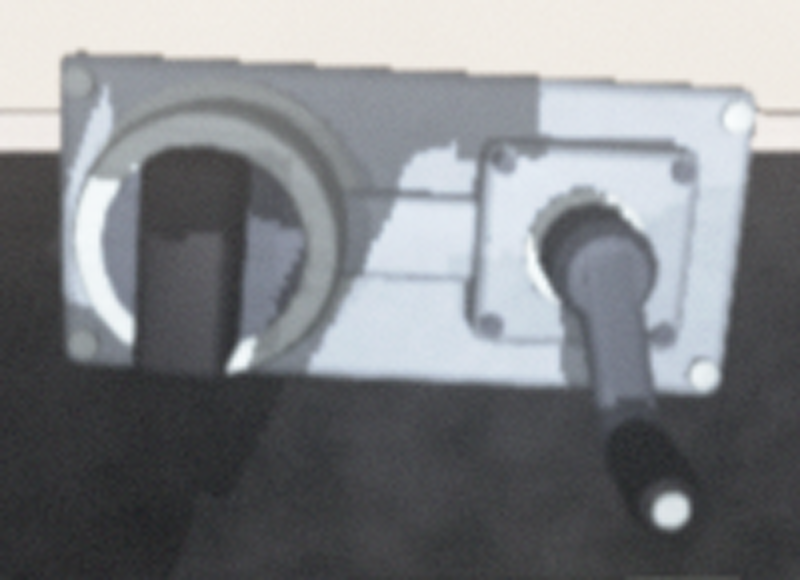

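View pics/w2c.png

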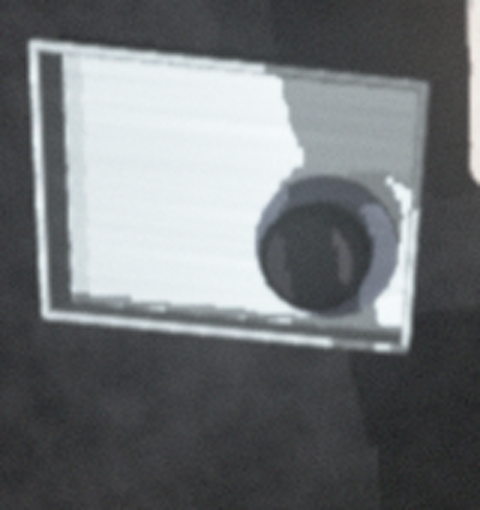

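```bash
python3 - <<'E'
from h import *
a=load("w1"); b=load("w2")
c=np.array([(62,55),(752,92),(718,392),(66,363)])/4+[225,100]-.4
P=plane(a,c,30)[:,:2]; ctr=P.mean(0)
# press y axis points +y world: right->left
yv=(P[0]-P[1])+(P[3]-P[2]); xv=(P[0]-P[3])+(P[1]-P[2])
ang=np.arctan2(-yv[0],yv[1]); print("press",P.round(1).tolist(),ctr,"yaw y",ang,"yaw x",np.arctan2(xv[1],xv[0]),[np.linalg.norm(P[i]-P[i-1]).round(1) for i in range(4)])
R=np.array([[np.cos(ang),-np.sin(ang)],[np.sin(ang),np.cos(ang)]])
m=ctr+R@[0,62.5]; s=ctr+R@[0,-62.5]; print("mould",m,"shaft",s)
print("hub top",plane(a,np.array([[610,255]])/4+[225,100],93))
hx=plane(a,np.array([[670,510]])/4+[225,100],141)[0]; print("handle",hx, np.linalg.norm(hx[:2]-s))
w=np.array([(139,152),(133,372),(222,374),(243,152)])/4+[225,100]-.4
W=plane(a,w,122)[:,:2]; print("wing",W.round(1).tolist(),W.mean(0),"dir",[np.arctan2(*(W[i]-W[j])[::-1]) for i,j in((0,1),(3,2))])
# wing mask
for d,n in((a,"w1"),(b,"w2")):
    q=project(d,[*m,122])[0]; g=d["color"].max(2); 
    x0,y0=(q-40).astype(int); sub=(g[y0:y0+80,x0:x0+80]<72).astype(np.uint8)
    k,l,st,_=cv2.connectedComponentsWithStats(sub); i=l[40,40]; print(n,q,st[i])
t=np.array([(32,44),(428,85),(407,350),(44,319)])/3+[155,75]-.3
T=plane(b,t,36)[:,:2]; print("tray",T.round(1).tolist(),T.mean(0),[np.linalg.norm(T[i]-T[i-1]).round(1) for i in range(4)])
yv=(T[0]-T[1])+(T[3]-T[2]); print("tray yaw",np.arctan2(-yv[0],yv[1]))
print("spare top",plane(b,np.array([[315,257]])/3+[155,75],93))
d1=plane(a,[(160,208)],138);d2=plane(b,[(421,205)],138);print("gap",d1,d2)
# cross-view wing in w2
print("wing corners w2 pred",project(b,np.c_[W,np.full(4,122)]).round(0).tolist())
E
```

```text
press [[566.7, -106.8], [554.5, -342.6], [446.8, -339.8], [457.9, -99.7]] [ 506.46250419 -222.22276169] yaw y -0.04906912301332583 yaw x -0.045762043003204814 [np.float64(109.0), np.float64(236.1), np.float64(107.7), np.float64(240.4)]
mould [ 509.52809382 -159.79798969] shaft [ 503.39691456 -284.6475337 ]
hub top [[ 508.9142596  -285.07752032   93.        ]]
handle [ 445.91678132 -296.30448681  141.        ] 58.65023677131237
wing [[542.8, -149.9], [480.9, -144.5], [480.4, -169.9], [542.8, -178.1]] [ 511.73353978 -160.60965166] dir [np.float64(-0.08737921649203899), np.float64(-0.1296680529597066)]
w1 [269.98402578 167.93785211] [   0    0   80   79 4337]
w2 [533.93390512 168.14605714] [   0   10   52   70 1996]
tray [[597.6, 281.9], [580.3, 109.2], [458.5, 122.1], [474.0, 295.0]] [527.60661249 202.03709266] [np.float64(124.3), np.float64(173.6), np.float64(122.5), np.float64(173.6)]
tray yaw -0.09461148734618795
spare top [[513.09918233 151.52005997  93.        ]]
gap [[467.89678075 -39.04678481 138.        ]] [[471.61738711 -31.92687051 138.        ]]
wing corners w2 pred [[531.0, 138.0], [515.0, 193.0], [537.0, 193.0], [557.0, 138.0]]
```

```bash
python3 - <<'E'
from h import *
x,y=510.5,-160.2
reach([x,y,180],ori(-0.11)); movel([x,y,90],vel=120)
print("down",np.round(get_contact_force(),1)); grip(0.0)
print("w",get_gripper_width(),get_gripper_force(),np.round(get_contact_force(),1),np.round(get_ft_torque(),2),np.round(get_tool_pos(),1))
q=np.array(get_qpos())
for k in range(4):
    q[5]-=0.25; move_joints(q); print(np.round(get_contact_force(),1),np.round(get_ft_torque(),2),get_gripper_width())
print(get_t())
E
```

```text
down [1.1 0.2 0.4]
w 0.3182209954669597 58.99791240692139 [-2.  -1.1  5.7] [ 0.05  0.19 -0.05] [ 510.7 -160.3   90.4]
[0.1 4.8 2.7] [ 0.87 -0.04 -0.02] 0.32259450406704815
[0.9 4.7 4.5] [ 1.21 -0.05 -0.01] 0.31396881099358315
[-0.3  6.2  4.8] [ 1.46  0.07 -0.05] 0.3133841627487158
[-0.3  6.9  5.2] [ 1.49  0.26 -0.09] 0.3213089505613764
7.6667
```

```bash
python3 - <<'E'
from h import *
p=np.array(get_tool_pos()); hold(.15)
movel([p[0],p[1],p[2]+5],vel=30); print(np.round(get_contact_force(),1),get_gripper_width())
movel([p[0],p[1],p[2]+50],vel=80); print(np.round(get_contact_force(),1),get_gripper_width())
movel([p[0],p[1],220],vel=150); print(np.round(get_contact_force(),1),get_gripper_width(),get_tool_pos())
shot("side","s1"); print(get_t())
E
python3 - <<'E'
import cv2
a=cv2.imread("pics/s1.png")[130:290,230:450]
cv2.imwrite("pics/s1c.png",cv2.resize(a,None,fx=3,fy=3,interpolation=cv2.INTER_CUBIC))
E
```

```text
[-0.6  1.2 -3.3] 0.31774434912634275
[-0.2  0.5 -4. ] 0.32126894380709115
[-0.7  0.3 -4. ] 0.31917486907559955 [ 509.77670463 -159.19469756  219.08257988]
9.5917
```

View pics/s1c.png

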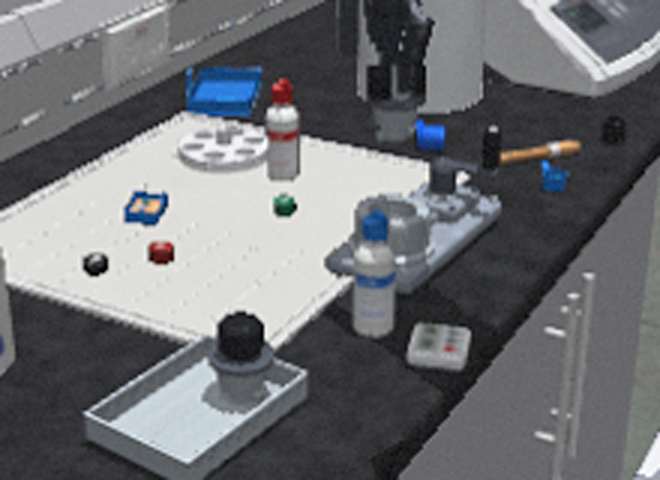

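Side crop: the closure hangs upright in the fingers above the empty mould (crop 390,110) and the spare stands in the tray (240,360). Next I carry it to the tray.

```bash
python3 - <<'E'
from h import *
P=np.array([527.6,202.0])+42*np.array([.0945,.9955])
reach([P[0],P[1],220],ori(1.47)); movel([P[0],P[1],72],vel=150)
f0=get_contact_force()[2]
z=68.
while z>57:
    movel([P[0],P[1],z],vel=25)
    if get_contact_force()[2]>f0+4: break
    z-=1.
print("z",z,get_tool_pos()[2],f0,get_contact_force())
grip(0.7); hold(.2); p=get_tool_pos(); movel([p[0],p[1],170],vel=150)
shot("side","s2"); 
# camera above the mould: camera = TCP + 73*tool x
reach([500,-165,300],ori(0)); hold(.3); shot("wrist","w3")
print(get_t(), project(load("w3"),[[509.5,-159.8,78],[509.5,-159.8,30]]))
E
python3 - <<'E'
import cv2,numpy as np
a=cv2.imread("pics/s2.png")[210:300,240:350]
b=cv2.imread("pics/w3.png")[90:250,240:460]
a=cv2.resize(a,None,fx=3,fy=3);b=cv2.resize(b,None,fx=3,fy=3,interpolation=cv2.INTER_CUBIC)
c=np.zeros((480,660+0,3),np.uint8);c[:]=b;cv2.imwrite("pics/c3.png",c);cv2.imwrite("pics/s2c.png",a)
E
```

```text
z 62.0 62.569262445787786 -4.312902569491503 [-2.63668121 -1.11080255  5.22365634]
17.5 [[316.28366849 161.37148475]
 [316.7193745  155.48097571]]
```

View pics/c3.png

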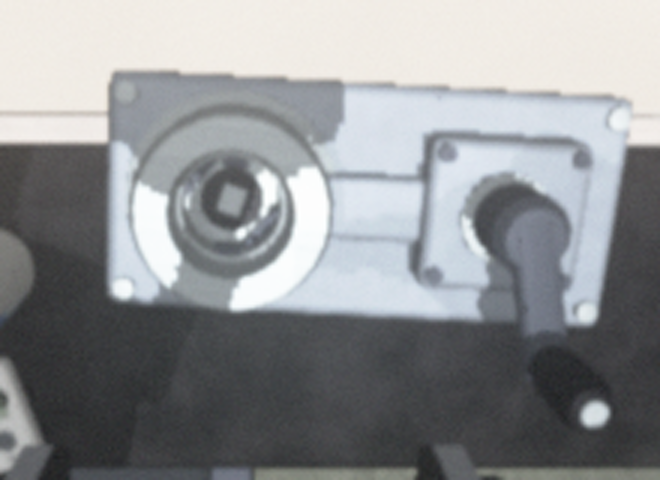

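View pics/s2c.png

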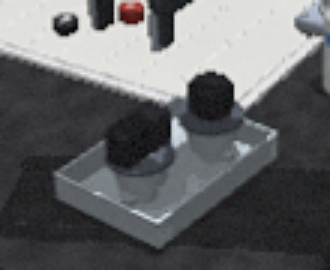

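```bash
python3 - <<'E'
from h import *
b=load("w3");a=load("w1")
s=np.array([504.5,-285.5])
for d,uv in((a,(392.2,227.2)),(b,(437.8,227.5))):
    h=plane(d,[uv],141)[0,:2]; print(h,np.linalg.norm(h-s),np.arctan2(*(h-s)[::-1]))
print(plane(b,[(317.2,160.3)],78))
for psi in (-.5,0,.5,1,1.57):print(psi,[None if (q:=inverse_kinematics([s[0]+55*np.cos(t),s[1]+55*np.sin(t),102],ori(psi))) is None else np.round(q,1).tolist()[5] for t in (0,1.57,3.14,4.7)])
E
```

```text
[ 446.27762294 -295.94435081] 59.151751069831064 -2.9640933203124624
[ 446.4864777  -295.91929734] 58.94175537194324 -2.9638860412140935
[[ 510.86027381 -160.9548825    78.        ]]
-0.5 [1.6, 1.6, 1.5, 1.5]
0 [1.1, 1.1, 1.0, 1.0]
0.5 [0.6, 0.6, 0.5, 0.5]
1 [0.1, 0.1, 0.0, -0.0]
1.57 [-0.5, -0.4, -0.6, -0.6]
```

```bash
cat > turn.py <<'E'
from h import *
import json
def turn(C,th,total,n,vel,z,k=0.03,verbose=1):
    """clockwise arc about effective centre C, C creeping so as to relax the radial force"""
    dt=total/n
    for i in range(n):
        th-=dt; u=np.array([np.cos(th),np.sin(th)])
        movel([*(C+55*u),z],vel=vel)
        f=np.array(get_contact_force()); fr=f[:2]@u
        C=C+np.clip(k*fr,-.4,.4)*u
        if verbose and i%verbose==0: print(round(th,2),"f",f.round(1),"fr",round(fr,1),"C",C.round(1),"w",round(get_gripper_width(),3))
        if np.linalg.norm(f)>50: print("stop, force",f); break
    json.dump([C.tolist(),th,z],open("st.json","w")); return C,th
E
python3 - <<'E'
from turn import *
s=np.array([503.3,-285.4]); h=np.array([447.5,-295.7])
grip(.5); reach([*h,200],ori(0)); movel([*h,101],vel=120); print("f",np.round(get_contact_force(),1))
grip(0); print(get_gripper_width(),get_gripper_force(),np.round(get_contact_force(),1),np.round(get_tool_pos(),1))
p=np.array(get_tool_pos()); th=-np.pi+np.arcsin((s[1]-p[1])/55)
C=p[:2]-55*np.array([np.cos(th),np.sin(th)]); print(C,th)
turn(C,th,0.6,6,40,101); print(get_t())
E
```

```text
f [ 0.5 -0.8 -0.3]
0.23947929227815135 58.48913223249838 [-1.7 -0.7  3.9] [ 447.8 -296.   101.7]
[ 501.80607764 -285.4       ] -2.947958135789143
-3.05 f [-3.1 -2.3  7.1] fr 3.3 C [ 501.7 -285.4] w 0.238
-3.15 f [-2.8 -1.5  7.2] fr 2.8 C [ 501.6 -285.4] w 0.238
-3.25 f [-3.5 -1.5  7.2] fr 3.3 C [ 501.5 -285.4] w 0.239
-3.35 f [-2.9 -1.2  7.3] fr 2.6 C [ 501.4 -285.4] w 0.238
-3.45 f [-4.1 -0.5  8.8] fr 3.8 C [ 501.3 -285.3] w 0.237
-3.55 f [-4.3 -0.3  9.4] fr 3.9 C [ 501.2 -285.3] w 0.234
21.525
```

```bash
python3 - <<'E'
from turn import *
C,th,z=json.load(open("st.json"))
turn(np.array(C),th,15.7-0.6,60,60,z,verbose=6); print(get_t())
d=shot("side","s3"); shot("wrist","w4")
print(project(d,[[510.5,-160.8,78],[510.5,-160.8,88]]),project(load("w4"),[[510.5,-160.8,78]]))
E
python3 - <<'E'
import cv2,numpy as np
a=cv2.imread("pics/s3.png")[160:230,320:410];a=cv2.resize(a,None,fx=5,fy=5,interpolation=cv2.INTER_CUBIC)
b=cv2.resize(cv2.imread("pics/w4.png"),(512,320))
c=np.zeros((600,790,3),np.uint8)
c[:350,:450]=a;c[280:600,278:790]=np.where(np.arange(320)[:,None,None]<70,c[280:600,278:790],b) if 0 else b
cv2.imwrite("pics/c4.png",c)
E
```

```text
-3.8 f [-4.9  1.6 10.8] fr 4.9 C [ 501.1 -285.2] w 0.236
-5.31 f [ 4.1  4.9 15.9] fr 6.3 C [ 501.1 -283.9] w 0.235
-6.82 f [ 1.5 -1.8 13.8] fr 2.2 C [ 501.7 -283.8] w 0.237
-8.33 f [-0.2  0.2 10.9] fr -0.1 C [ 501.7 -283.9] w 0.238
-9.84 f [-1.6 -0.1  8.6] fr 1.4 C [ 501.5 -284. ] w 0.239
-11.35 f [ 1.6  5.6 15.2] fr 5.8 C [ 501.4 -283.3] w 0.238
-12.86 f [ 3.2 -0.6 12.7] fr 3.2 C [ 501.9 -283.1] w 0.239
-14.37 f [-0.7 -2.5 12.7] fr 2.6 C [ 502.  -283.5] w 0.238
-15.88 f [-1.5 -0.6  8.1] fr 1.4 C [ 501.6 -283.7] w 0.235
-17.39 f [-0.3  4.1 14.6] fr 4.0 C [ 501.5 -283.3] w 0.242
44.525
[[360.32463442 198.87550183]
 [360.38560453 196.211645  ]] [[151.82288718 297.27025568]]
```

View pics/c4.png

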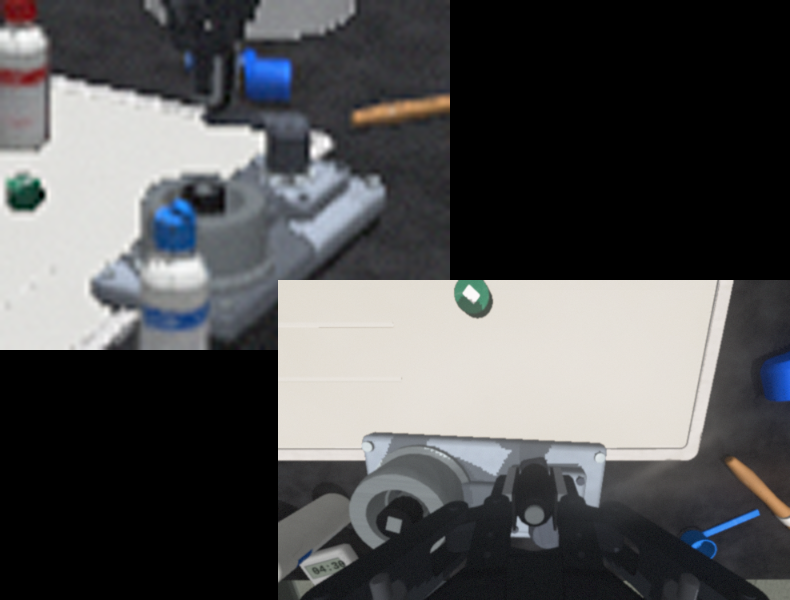

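The picture shows the mount standing just above the rim: its square is at about (145,306) in the wrist frame and its black side is at about (360,197) in the side frame. I'll measure the height numerically.

```bash
python3 - <<'E'
from h import *
w=load("w4"); s=load("s3"); g=w["color"].mean(2); 
for ax in ((510.5,-160.8),(511.7,-161.5),(509.5,-159.8)):
    print(ax,[project(w,[[*ax,z]])[0].round(1).tolist() for z in (78,83,88)],[project(s,[[*ax,z]])[0].round(1).tolist() for z in (78,83,88)])
print("w4 from (95,265) step 3");print("\n".join(" ".join(f"{int(v)//10:2d}" for v in g[r,92:232:3]) for r in range(250,352,3)))
gs=s["color"].mean(2);print("s3 rows 190.. cols 345..")
print("\n".join(str(r)+" "+" ".join(f"{int(v)//10:2d}" for v in gs[r,346:376]) for r in range(190,208)))
E
```

```text
(510.5, -160.8) [[151.8, 297.3], [147.6, 302.0], [143.2, 307.0]] [[360.3, 198.9], [360.4, 197.5], [360.4, 196.2]]
(511.7, -161.5) [[152.6, 295.7], [148.4, 300.4], [143.9, 305.3]] [[360.1, 198.7], [360.1, 197.4], [360.2, 196.1]]
(509.5, -159.8) [[150.6, 298.6], [146.3, 303.3], [141.9, 308.3]] [[360.5, 199.0], [360.5, 197.7], [360.5, 196.4]]
w4 from (95,265) step 3
 5  5  5  5  6  9 11 13 13 13 13 13 13 13 13 13 13 13 13 13 13 13 14 13 14 13 13 12 10 10  9  9  9  9  8  8  8  8  8  8  8  8  8  8  8  9 11
 5  5  5  6 10 13 13 14 14 13 13 13 13 14 13 13 13 13 13 13 13 13 13 13 13 13 13 13 13 11 10  9  9  9  9  8  8  8  8  8  8  8  8  7  7  8 10
 5  5  5  9 13 14 14 14 13 13 13 13 13 13 13 13 13 13 13 14 14 13 13 13 14 13 13 13 13 13 13 10  9  9  9  8  9  8  8  8  8  8  8  8  8  7  9
 6  5  8 13 13 13 13 13 13 13 13 14 13 13 13 14 13 13 13 13 14 13 13 13 13 13 13 13 13 13 13 13 12  9  9  9  9  8  8  8  8  8  7  7  7  7  9
 5  6 13 13 13 13 13 14 14 13 14 14 14 13 13 12 11 10 10 10 11 13 13 13 13 13 13 13 13 13 13 13 13 12  9  9  9  8  8  8  8  8  7  7  7  7  8
 5 10 13 13 13 14 13 14 14 14
[... 5076 characters left out ...]
  2  2  2 10 10  9 10 12 12 13 12  9  9  9
201 22 23 13 11 12 13 14 12  9 11 14 12  6  3  2  2  2  1  1 10 10 10 11 12 13 12 10  9 11  9
202 22 23 13 11 11 15 14 13  8  5  9 10  8  5  3  4  3  5  5 11 11 12 12 12 12 11  9  9  9  9
203 22 23 13 10  9 13 13 14 13 12  8  6  8  9  9 10 10 10 10 12 13 12 12 12 10  9  8  8  8  8
204 22 22 13  9  8  8  9 12 12 13  9  7  8 11 12 13 12 13 12 12 12 11 11 10  9  9  8  7  8 10
205 22 22 13  8  8  6  7  8  7  8  7  6  6  9 11 12 12 11 11 11 10 10 10  9  9  9  8  8 10 11
206 22 23 13  8  7  6  7  7  6  7  7  7  6  9 11 11 10 10 10 10 10  9 10  9  9  8  9  9 11 11
207 22 19 11  8  8  6  6  7  7  8  7  7  6  9  9 10 10 10 10 10 10  9  9  9  9  8  8  9 11 11
```

```bash
python3 - <<'E'
from h import *
from scipy.optimize import least_squares as L
w=load("w4"); px=lambda l:np.array([(92+3*c,250+3*r) for c,r in l],float)
O=px([(.2,18),(1,20),(1.9,22),(3.7,24),(5.6,26),(8,28),(4.5,0),(3.6,1),(2.8,2),(1.8,4),(28,0),(32,3),(34,5),(36,7),(37,9)])
M=px([(10.6,15),(10.3,16.5),(10.4,18),(10.8,20),(11.3,21),(12.3,22),(13.6,23),(15.5,24)])
rad=lambda d,uv,z,c:np.linalg.norm(plane(d,uv,z)[:,:2]-c,axis=1)
r=L(lambda p:rad(w,O,78,p[:2])-p[2],[510,-160,44]);print("rim",r.x,r.fun.round(1))
for c in (r.x[:2],np.array([510.5,-160.8])):
    m=L(lambda p:rad(w,M,p[0],c)-15,[85.]);print("mount z",m.x-78,m.fun.round(1))
    q=L(lambda p:(plane(w,[(144.5,305.5)],p[0])[0,:2]-c),[85.]);print("square z",q.x-78,q.fun.round(1))
E
```

```text
rim [ 510.42154195 -159.65695288   40.6840635 ] [-0.7 -0.4  0.3 -0.   0.2  0.6  0.9  0.4 -0.  -1.1  0.6 -0.  -0.3  0.1
 -0.5]
mount z [6.40356921] [-1.2 -1.2 -1.  -0.1  0.3  0.4  0.5  0.7]
square z [7.72900093] [-0.5 -0.6]
mount z [7.39562012] [-0.6 -0.7 -0.7  0.   0.4  0.2  0.2  0.2]
square z [8.54191134] [-0. -0.]
```

```bash
python3 - <<'E'
from turn import *
C,th,z=json.load(open("st.json"))
turn(np.array(C),th,1.1,5,60,z); 
grip(.5); p=get_tool_pos(); movel([p[0],p[1],190],vel=120)
reach([440,-285,250],ori(0)); hold(.3); w=shot("wrist","w5"); s=shot("side","s5"); print(get_t())
c=(510.5,-160.5)
print([project(w,[[*c,zz]])[0].round(1).tolist() for zz in (78,83,88)],[project(s,[[*c,zz]])[0].round(1).tolist() for zz in (78,88)])
u,v=project(w,[[*c,86]])[0].astype(int); g=w["color"].mean(2)
print(u,v);print("\n".join(str(r)+" "+" ".join(f"{int(x)//10:2d}" for x in g[r,u-27:u+28:2]) for r in range(v-26,v+27,2)))
gs=s["color"].mean(2)
print("\n".join(str(r)+" "+" ".join(f"{int(x)//10:2d}" for x in gs[r,348:374]) for r in range(190,206)))
E
```

```text
-18.87 f [ 3.  -0.5 12.4] fr 3.0 C [ 501.9 -283. ] w 0.236
-19.09 f [ 2.3 -0.8 13.1] fr 2.4 C [ 502. -283.] w 0.234
-19.31 f [ 2.3 -1.5 13.6] fr 2.7 C [ 502. -283.] w 0.239
-19.53 f [ 2.1 -1.7 13. ] fr 2.7 C [ 502.1 -283.1] w 0.243
-19.75 f [ 1.4 -2.1 13.4] fr 2.5 C [ 502.2 -283.1] w 0.237
48.5583
[[199.4, 111.3], [197.5, 111.3], [195.5, 111.4]] [[360.3, 198.9], [360.3, 196.2]]
196 111
85 24 24 24 24 24 24 24 24 24 23 22 18 17 16 15 16 19 21 23 24 24 24 24 24 24 24 19 17
87 23 24 24 24 24 24 24 23 20 14 12 11 11 11 11 11 11 12 14 18 23 24 24 24 24 23 17 17
89 23 23 23 23 23 23 21 14 11 11 11 11 11 11 13 15 18 18 19 17 18 20 24 24 23 18 17 18
91 23 23 23 23 23 21 13 11 11 11 11 11 13 17 20 19 18 18 18 17 19 20 21 23 18 17 17 17
93 23 23 23 23 22 13 11 11 11 11 11 14 20 18 14 11 11 13 13 13 13 14 15 19 18 16 16 16
95 23 23 23 23 15 11 11 11 11 11 14 20 17 11 10 10 10  9  9 10 11 13 10 10 16 16 17 17
97 24 24 23 19 11 11 11 11 11 11 18 16 10  8  9  8  8  7  8 13 13 14 15 14 15 16 16 16
99 24 24 23 14 11 11 11 11 10 10 10  8  8  8  8  8  7  6  7 10 12 15 16 16 16 16 16 16
101 23 23 22 12
[... 2268 characters left out ...]
12 17 17 13  7  2 10 11 11 18 17 18 15 11 11
198 22 18 20 21 21 15 10 11  6  3  3  3  6  4  3  2  2  9 10 10 11 12 18 19 14 11
199 19 21 21 21 18 12 10 12  7  2  2  2  2  3  2  2  1 10  9  9 10 12 12 17 18 11
200 13 20 21 21 19 13 10 14 13  8  3  0  2  3  1  2  1 10 10  9 10 12 12 12 15 10
201 13 17 20 20 19 14  8 11 14 12  6  2  2  2  2  1  0  9 10 10 11 12 13 12 10 10
202 13 11 15 17 15 13  8  6  9 10  7  6  5  4  5  8  8 14 11 11 12 13 12 11  9 10
203 13  9  9 12 13 14 12 12  7  6  8 13 17 17 16 17 17 20 18 13 12 12 11  9  8 10
204 13  9  8  7  9 12 12 13  9  6  7 16 20 20 20 20 20 18 19 13 10  9  9  9  8  9
205 13  8  8  6  6  7  7  8  8  6  6 12 15 16 16 15 15 13 13 11 10  9  9  9  8  9
```

```bash
python3 -c "
from cell import *
hold(.3); print(get_contact_force()); print(sign_off())"
```

```text
[0.53089373 0.203504   0.28824324]
the job is handed in; nothing more can be done
None
```

I handed the job in at about 49 s; I don't have the verdict. The closure is free and standing upright in the tray, and the crank was turned about 2.7 turns clockwise. The mount measures roughly 10 mm above the rim from the camera pictures, give or take about 2 mm, and I didn't separately measure that the crank is fully seated.

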